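# Stand the tin in the adjustable rack and clamp the sliding stop at the mark

### The job

Stand the blue sweets tin upright on one of its small ends in the rack, against or close to the small fence, and let go of it. Then push the spring-loaded sliding stop up to the red line with its yellow cam lever still open and, while holding it on the line, squeeze the lever fully shut against the black post. Finish still squeezing post and lever with the stop on the line and the tin upright, and leave the other things on the counter alone.

Things in the scene. Friction and masses are not known exactly. Their poses are not given: they have to be found in the camera images.
- rack: Fixed wooden tin rack, base 150 (x) x 270 (y) x 8 mm. Origin: centre of its underside, on the counter; z up. At its -y end is a small fence, 46 mm wide, top 68 mm above the counter, its +y face at y = -115 mm. The sliding stop on the +y half slides along -y to the fence. The tin belongs on the base just on the +y side of the fence, centred on x = 0.
- mark_line (a point): Thin red line across the rack's base, a red clip at both ends; point at its centre, axes as the rack. Its place along y differs, 30 to 44 mm from the fence face; it does not move when touched.
- leg_face (a point): Foot of the stop plate's front face (it looks to -y, to the fence), mid-width, 9 mm above the counter, axes as the rack. This face goes over the middle of the red line (within 4 mm). Plate: aluminium, 150 mm wide (x), lies from 0 to +6 mm in y of this point, top 88 mm up. Post and lever are behind it (+y); open fingers straddling both, closing along x, can push it from behind.
- leg (a joint): Travel of the stop, m: 0 at rest (front face 170 mm from the fence face), grows towards the fence, up to 0.15. A spring pushes it back to 0 with about 2 to 3 N whenever it is let go, lever open or shut.
- post_center (a point): Centre of the black grip post fixed to the back of the stop plate, 49 mm above the counter, axes as the rack. Post: 20 (x) x 24 (y) mm, from 10 to 88 mm above the counter; moves with the stop. Its -y side is joined to the plate's back, 12 mm away.
- lever (a joint): Angle of the yellow cam lever, rad: 0 = fully shut (upright along the post's +x side), 0.38 to 0.46 = open at the start, leaning out to +x. Pivot 15 mm to +x of the post's centre, 22 mm above the counter. Stays where left; about 3 N near its tip swings it. In x about the post's centre, post and lever span -10 to +19 mm shut, -10 to +47 mm open.
- lever_tip (a point): Tip of the yellow lever paddle, middle of its thickness and width, 65 mm from the pivot. The paddle is 8 mm thick and 20 mm wide (along the rack's y, centred on the post); shut, it stands from 25 to 87 mm above the counter.
- tin_center (a point): Centre of the slim blue sweets tin with a yellow label: 54 mm (its x) x 80 mm (its y) x 24 mm (its z), about 80 g. At the start it lies flat on the counter, z up. To stand, its y axis must be vertical, either end up, so its centre is then 48 mm above the counter in the rack; its 24 mm thickness goes along the rack's y.
- tin: The same tin; origin at the centre of its broad underside (12 mm below its centre as it lies), axes as above.
There are look-alikes about, which are no part of the job. Of the things that look like the tin, the largest one is meant.

How it is judged:
By the outcome, as a careful person would: the job done as asked, in the order asked, and still so for the second after the job is handed in, while the arm keeps its last pose, push and grip.
It also fails if it takes over 53 s, if anything falls off the work surface, if the arm or the gripper's body presses on something with over 40 N, if the wrist force passes 120 N, or if a joint passes its speed limit or range.

### The arm

A 7-joint arm with a two-finger parallel gripper is mounted at the origin on the work surface. World frame = base frame: x ahead of the robot, y to its left, z up, the work surface at z = 0. Lengths are in mm, angles in rad, forces in N, time in s.
With the tool pointing down it reaches from about 425 to 925 mm from the base axis. Payload 6.8 kg.
Tool frame: the origin (TCP) lies on the centre line of the jaws, within the pads' length; the fingertips stand 14 mm ahead of it and the grasp point (between the pads) lies 5 mm behind it (manip.nose_length is the distance from the TCP to the fingertips, in mm); z points along the fingers, y is the direction in which the jaws open and shut (so a half turn about z gives the same grasp; the last joint's range is limited). The gripper opens to 85 mm and grips with 20 to 120 N. Pads are 22 mm wide; open, the fingers measure 114 mm over their backs; the gripper's body (76 mm by 85 mm) begins 54 mm behind the grasp point. The pads swing forward as they close: fully open they stand 13 mm farther back than shut.
Start: joints at [1.103, 0.477, 0.022, 1.555, -0.011, 1.109, -0.083], TCP at [237.668, -631.792, 245.308] pointing down, gripper open.
Joint ranges: [-2.96, 2.96], [-0.34, 2.1], [-1.41, 1.46], [0.24, 2.44], [-1.37, 4.51], [0.17, 1.92], [-2.96, 2.96]. Speed limits (rad/s): [2.39, 2.39, 3.14, 3.14, 3.14, 3.14, 3.14].

### API

Orientations are given as a 3x3 rotation matrix whose columns are the frame's x, y, z axes.
In Python, from cell import manip gives the robot as it stands. The module is installed in compiled form; this text tells all that it offers.
- The arm moves only by the tool arm_command, never from a script. Its arguments are lists of equal length, an entry for each row: "twist": the turn, a rotation vector about the tool's x, y, z in degrees, a list of three; "xyz": the shift along the tool's x, y, z in mm, a list of three; "fingers": the closure, from -1 (fully open) to 1 (shut), so that 0 is half open. In form: {"twist": [[ax, ay, az], ...], "xyz": [[dx, dy, dz], ...], "fingers": [fingers, ...]}. A call has 1 to 20 rows; each row is the pose to reach, as a shift and turn from the pose commanded when the call began, along the tool's axes at that moment; what a row does not reach only later rows make up. A row lasts 1/12 s, in which the tool goes at most 41.7 mm and 7.16 degrees, less where a joint would pass 70% of its speed; a pose out of reach is approached as far as the arm can. A call with a gripper value outside its range is refused whole. The fingers move at their own pace and stop on an object; "newtons" is the grip in N (left out, the last holds). Time passes only in rows, so rows that repeat a pose let the fingers close. It gives the time, the measured TCP pose, the force and the opening at its end, in the units of the state.
- manip.sense(): the state, without advancing time (a new reading comes with each control period).
- manip.read_camera(name): name is "scene" or "top" or "wrist"; returns the picture (480x640x3 uint8, blue, green, red); there is no depth.
- manip.camera_info(name): a dict with "mtx" (3x3 intrinsics, pixels), "cam_to_world" (4x4, takes a point from camera to world coordinates); the wrist camera has in their place "tool_from_camera" (4x4, takes a point from camera to tool coordinates, whose origin is the TCP and whose axes are the flange's). Camera axes: x right, y down, z forward; pixel columns grow to the right and rows downward; lengths in mm; the calibration is good to about 2 mm. A picture is of the moment at which its call begins: read the wrist's pose just before it. camera_info takes no time and is no camera call.
- manip.hand_in(): hands the job in, once; it reports no verdict.
The state is a dict: "time": time; "qpos": joint angles; "joint_vel": joint speeds; "joint_torque": joint torques, N m; "position": TCP position; "orientation": TCP orientation; "contact_force": force on the tool from outside, world axes, zero at the start; "wrist_torque": the same for the moment, N m; "grip_width": finger opening in mm.
Only numpy, scipy, OpenCV 4.12 (cv2) and the standard library are available. Lean on these libraries where they do the work, as an engineer would, in place of code of your own. Each camera call takes 0.05 s, during which the arm holds its last target.

## Working session

There is one attempt and no reset: what is moved stays moved. The work goes in short steps, Python scripts to look and compute and a tool call to move; the robot and the scene stay as the last step left them, time stands still between calls to the robot, and variables do not carry over. Pictures are saved under pics/ and viewed, and the job is handed in when it is done.

Besides the shell and the picture viewer there is one more tool, called by a JSON object that holds its "op" and its "data", one argument or row to a line. arm_command: Moves the arm, as the interface text tells. Its arguments: {"type":"object","properties":{"twist":{"type":"array","items":{"type":"array","items":{"type":"number"}}},"xyz":{"type":"array","items":{"type":"array","items":{"type":"number"}}},"fingers":{"type":"array","items":{"type":"number"}},"newtons":{"type":"number"}},"required":["twist","xyz","fingers"]}

```bash
mkdir -p pics; python3 - <<'E'
from cell import manip
import cv2,json
s=manip.sense();print(s)
for n in("scene","top","wrist"):
    cv2.imwrite(f"pics/{n}0.png",manip.read_camera(n))
    print(n,manip.camera_info(n))
E
```

```text
{'time': 0.0, 'qpos': array([ 1.10288682,  0.47781342,  0.02232196,  1.55645077, -0.01149933,
        1.10928946, -0.08309939]), 'joint_vel': array([-1.81551680e-03,  2.08163021e-03,  4.98706567e-05, -2.08044538e-03,
        4.58698942e-04, -8.05218970e-04,  1.88477481e-03]), 'joint_torque': array([-5.33515743e-05, -5.96436274e+01,  1.60810098e+00, -2.81193298e+01,
        1.24932468e-02,  9.46217158e-03,  1.65642740e-05]), 'position': array([ 237.46392449, -631.24774099,  244.3167051 ]), 'orientation': array([[ 9.35950375e-01,  3.52131097e-01, -7.64799441e-04],
       [ 3.52131904e-01, -9.35948902e-01,  1.66592021e-03],
       [-1.29190884e-04, -1.82852893e-03, -9.99998320e-01]]), 'contact_force': array([-0.00980343,  1.39978614, -0.14433261]), 'wrist_torque': array([-0.01570161,  0.02769302,  0.03959497]), 'grip_width': 85.33557634541474}
scene {'mtx': array([[444.3727295 ,   0.        , 324.39893428],
       [  0.        , 444.3727295 , 237.5892294 ],
       [  0.        ,   0.        ,   1.        ]]), 'cam_to_world': array([[-3.18801603e-01,  5.52082823e-01, -7.70435003e-01,
   
[... 635 characters left out ...]
     [-1.70595929e-02, -1.80465007e-01, -9.83433451e-01,
         9.04385546e+02],
       [ 0.00000000e+00,  0.00000000e+00,  0.00000000e+00,
         1.00000000e+00]])}
wrist {'mtx': array([[409.58570469,   0.        , 322.16055694],
       [  0.        , 409.58570469, 242.6088554 ],
       [  0.        ,   0.        ,   1.        ]]), 'tool_from_camera': array([[ 9.02757003e-04, -9.58485611e-01, -2.85139471e-01,
         7.15324813e+01],
       [ 9.99999591e-01,  8.52184579e-04,  3.01431353e-04,
        -1.96139592e-01],
       [-4.59261544e-05, -2.85139627e-01,  9.58485989e-01,
        -1.27475164e+02],
       [ 0.00000000e+00,  0.00000000e+00,  0.00000000e+00,
         1.00000000e+00]])}
```

View pics/top0.png

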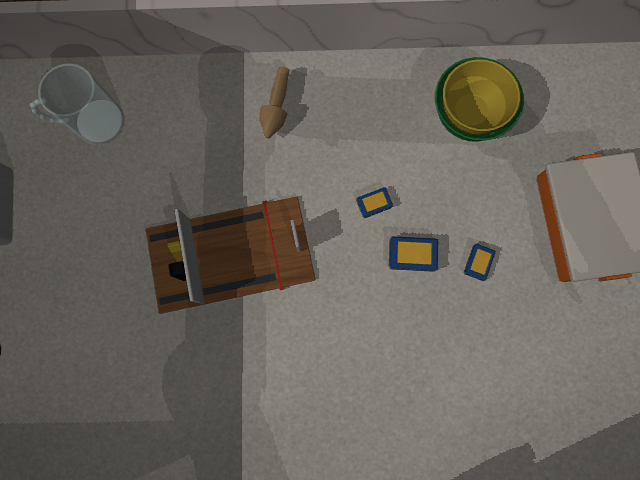

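View pics/scene0.png

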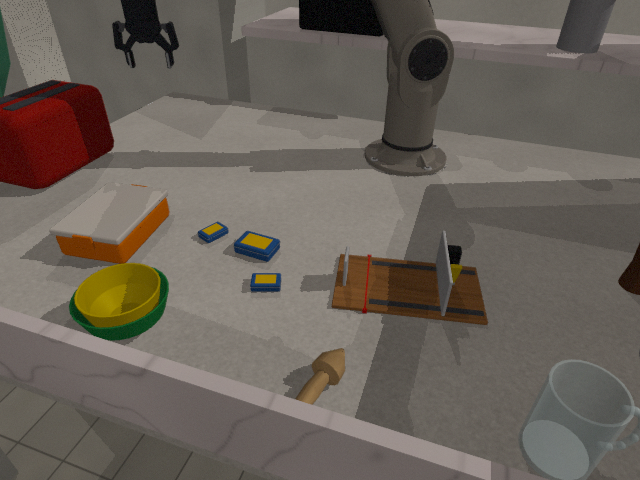

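View pics/wrist0.png

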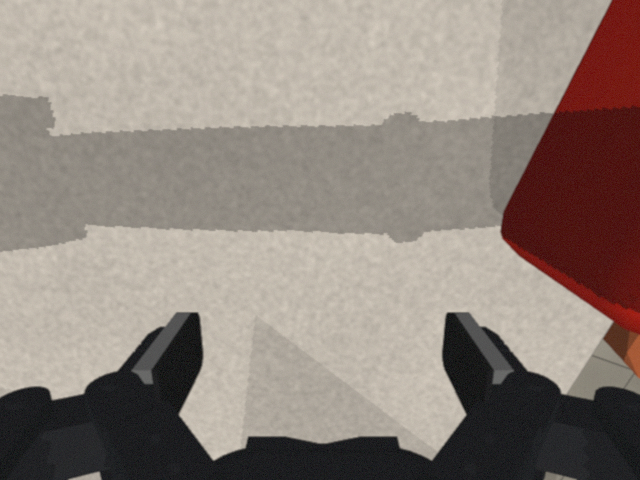

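```bash
cat > h.py <<'E'
from cell import manip
import cv2, numpy as np
def world(name,px,z,s=None,ci=None):
    ci=ci or manip.camera_info(name); K=ci['mtx']
    if name=='wrist':
        s=s or manip.sense(); T=np.eye(4);T[:3,:3]=s['orientation'];T[:3,3]=s['position'];M=T@ci['tool_from_camera']
    else: M=ci['cam_to_world']
    px=np.atleast_2d(np.array(px,float)); d=np.c_[px,np.ones(len(px))]@np.linalg.inv(K).T@M[:3,:3].T
    o=M[:3,3]; t=(z-o[2])/d[:,2]; return o+d*t[:,None]
def proj(name,P,s=None):
    ci=manip.camera_info(name)
    if name=='wrist':
        s=s or manip.sense(); T=np.eye(4);T[:3,:3]=s['orientation'];T[:3,3]=s['position'];M=T@ci['tool_from_camera']
    else: M=ci['cam_to_world']
    P=np.atleast_2d(P); c=(P-M[:3,3])@M[:3,:3]; q=c@ci['mtx'].T; return q[:,:2]/q[:,2:]
E
python3 - <<'E'
import cv2
a=cv2.imread('pics/top0.png')
cv2.imwrite('pics/c1.png',cv2.resize(a[185:325,135:335],None,fx=4,fy=4,interpolation=2))
cv2.imwrite('pics/c2.png',cv2.resize(a[180:290,350:510],None,fx=5,fy=5,interpolation=2))
b=cv2.imread('pics/scene0.png')
cv2.imwrite('pics/c3.png',cv2.resize(b[215:335,325:495],None,fx=4.5,fy=4.5,interpolation=2))
from cell import manip;print(manip.nose_length)
E
```

```text
14.0
```

View pics/c1.png

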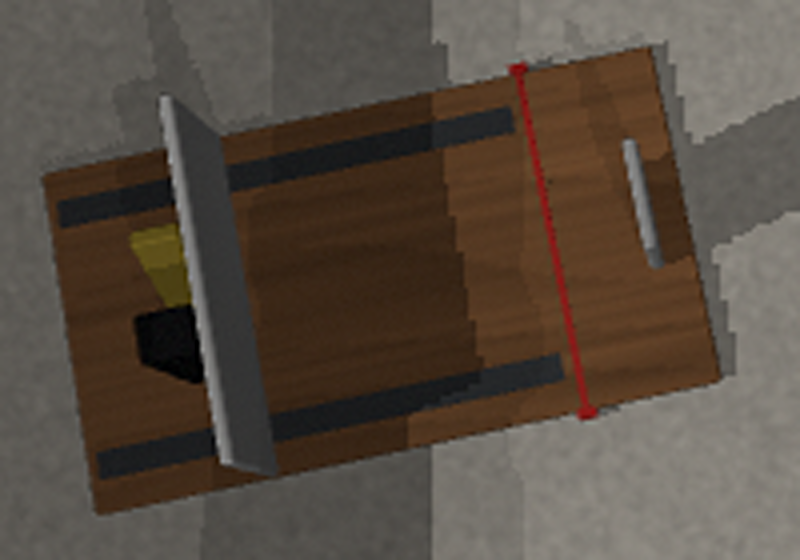

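View pics/c2.png

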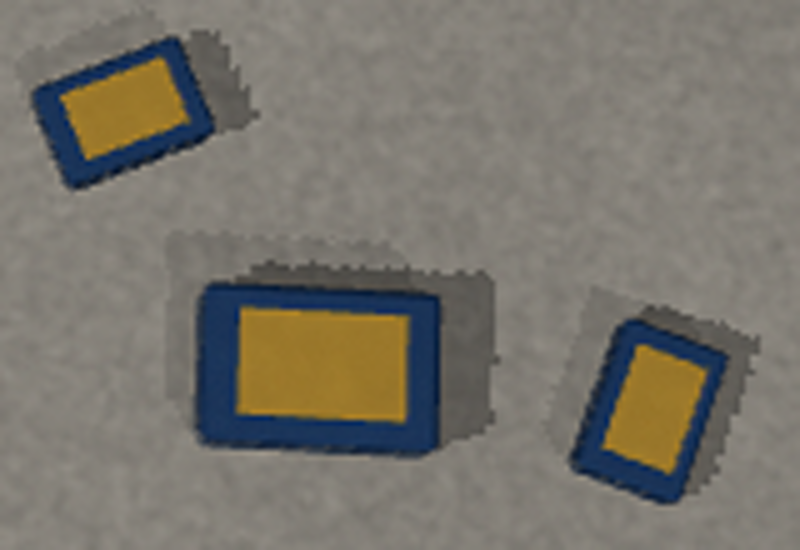

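View pics/c3.png

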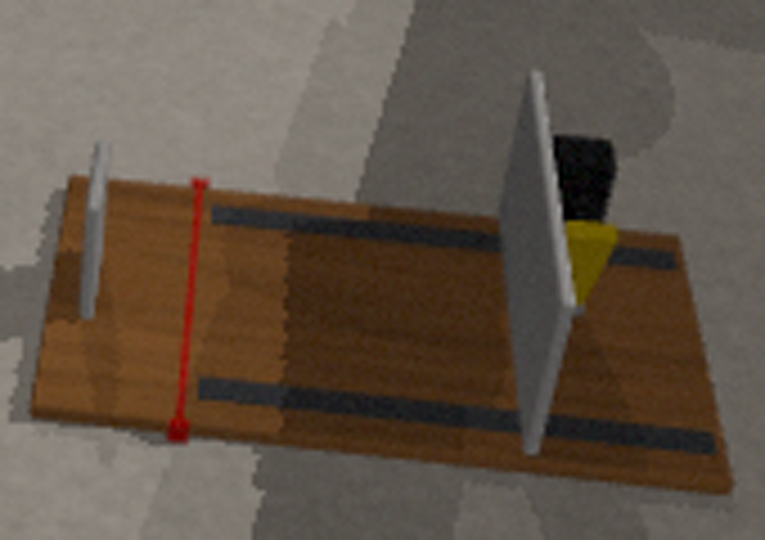

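```bash
python3 - <<'E'
from h import *
c=np.array([[43,175],[650,48],[720,380],[97,513]])/4+[135,185]
W=world('top',c,8)[:,:2]; print(W)
# local coords: TL=(+75,+135)? up=+x, left=+y ; TL(75,135) TR(75,-135) BR(-75,-135) BL(-75,135)
L=np.array([[75,135],[75,-135],[-75,-135],[-75,135]],float)
A=L-L.mean(0);B=W-W.mean(0);U,_,V=np.linalg.svd(A.T@B);R=(U@V).T
t=W.mean(0);print('rack',t,np.degrees(np.arctan2(R[1,0],R[0,0])),(W-t)@R)
l=world('top',np.array([[518,70],[588,412]])/4+[135,185],8)[:,:2];print('line local',(l-t)@R)
f=world('top',np.array([[628,142],[655,265]])/4+[135,185],68)[:,:2];print('fence top local',(f-t)@R)
p=world('top',np.array([[163,97],[225,463]])/4+[135,185],88)[:,:2];print('plate back top local',(p-t)@R)
# lever tip outer-left edge
p=world('top',np.array([[130,235],[136,318],[195,305]])/4+[135,185],80)[:,:2];print('lever tip, post',(p-t)@R)
q=world('top',np.array([[240,307],[410,315],[406,423],[237,413]])/5+[350,180],24)[:,:2];print('tin',q,q.mean(0),np.linalg.norm(np.diff(q,axis=0),axis=1));d=q[0]+q[3]-q[1]-q[2];print('ytin angle',np.degrees(np.arctan2(d[1],d[0])))
q=world('top',np.array([[205,285],[440,295],[437,440],[202,432]])/5+[350,180],24)[:,:2];print(q.mean(0),np.linalg.norm(np.diff(q,axis=0),axis=1))
# check in scene
def rk(x,y,z): return np.r_[t+R@[x,y],z]
print('scene',proj('scene',[rk(75,135,8),rk(75,-135,8),rk(-75,-135,8),rk(-75,135,8)]), 'seen',np.array([[730,492],[33,417],[70,178],[680,235]])/4.5+[325,215])
E
```

```text
[[602.91095012 251.37402544]
 [653.45185112 -11.84921779]
 [508.17264889 -39.68231333]
 [457.56546185 222.83414573]]
rack [555.525228   105.66916001] 10.91068868167073 [[  74.10796714  134.10191527]
 [  73.91272746 -133.92946411]
 [ -74.00853366 -133.76118457]
 [ -74.01216094  133.58873342]]
line local [[ 76.4212963  -75.84247659]
 [-75.58855845 -76.51901234]]
fence top local [[  21.42644418 -117.31991761]
 [ -29.93773266 -117.85457247]]
plate back top local [[ 73.69149733  58.85085659]
 [-73.80664936  58.63571899]]
lever tip, post [[23.47726098 82.52431316]
 [-9.69511868 85.42393486]
 [-9.49329974 61.84784408]]
tin [[ 568.55163427 -180.33481694]
 [ 564.60694006 -236.97767443]
 [ 528.24449475 -233.55429471]
 [ 532.76420547 -177.68472873]] [ 548.54181864 -207.1378787 ] [56.78004858 36.5232386  56.05208459]
ytin angle 85.69769431114074
[ 549.12151709 -206.40084355] [78.60130293 48.99161545 77.81666118]
scene [[488.29465553 321.68312744]
 [331.23852858 304.31569217]
 [340.17957366 252.63676961]
 [475.96262127 266.0976405 ]] seen [[487.22222222 324.33333333]
 [332.33333333 307.66666667]
 [340.55555556 254.55555556]
 [476.11111111 267.22222222]]
```

```bash
cat >> h.py <<'E'
from scipy.spatial.transform import Rotation as Ro
def Rt(yang,tilt):  # world angle of tool y; tilt deg about tool y
    a=np.radians(yang); y=np.array([np.cos(a),np.sin(a),0]); z=np.array([0,0,-1.]); x=np.cross(y,z)
    return np.c_[x,y,z]@Ro.from_euler('y',tilt,degrees=True).as_matrix()
def rel(P,R,P0=None,R0=None):
    s=manip.sense(); P0=s['position'] if P0 is None else P0; R0=s['orientation'] if R0 is None else R0
    tw=Ro.from_matrix(R0.T@R).as_rotvec(degrees=True); d=R0.T@(np.array(P,float)-P0)
    print('twist',tw.round(1),'xyz',d.round(1))
E
python3 - <<'E'
from h import *
rel([549,-195,230],Rt(-4.3,0)); rel([549,-195,200],Rt(-4.3,-45))
E
```

```text
twist [ -0.1  -0.  -65.1] xyz [ 445.2 -298.8   14.9]
twist [-25.6 -40.  -61.5] xyz [ 445.2 -298.7   44.9]
```

{"op": "arm_command", "data": {
  "twist": [
    [0,0,-65.1],
    [0,0,-65.1],
    [0,0,-65.1],
    [0,0,-65.1],
    [0,0,-65.1],
    [0,0,-65.1],
    [0,0,-65.1],
    [0,0,-65.1],
    [0,0,-65.1],
    [0,0,-65.1],
    [0,0,-65.1],
    [0,0,-65.1],
    [0,0,-65.1],
    [0,0,-65.1],
    [0,0,-65.1],
    [0,0,-65.1]
  ],
  "xyz": [
    [445,-299,15],
    [445,-299,15],
    [445,-299,15],
    [445,-299,15],
    [445,-299,15],
    [445,-299,15],
    [445,-299,15],
    [445,-299,15],
    [445,-299,15],
    [445,-299,15],
    [445,-299,15],
    [445,-299,15],
    [445,-299,15],
    [445,-299,15],
    [445,-299,15],
    [445,-299,15]
  ],
  "fingers": [-1,-1,-1,-1,-1,-1,-1,-1,-1,-1,-1,-1,-1,-1,-1,-1]
}}

```text
time: 1.48
position: [548.4, -195.8, 229.9]
orientation: [[0.075, 0.997, -0.001], [0.997, -0.075, -0.0], [-0.0, -0.001, -1.0]]
contact_force: [-0.7, -1.6, -0.9]
grip_width: 85.5
```

```bash
python3 - <<'E'
from h import *
s=manip.sense(); im=manip.read_camera('wrist'); cv2.imwrite('pics/w1.png',im)
rel([549.1,-202.3,100],Rt(-4.3,-45))
E
```

```text
twist [ -0.1 -45.   -0.1] xyz [ -5.4   1.6 130. ]
```

View pics/w1.png

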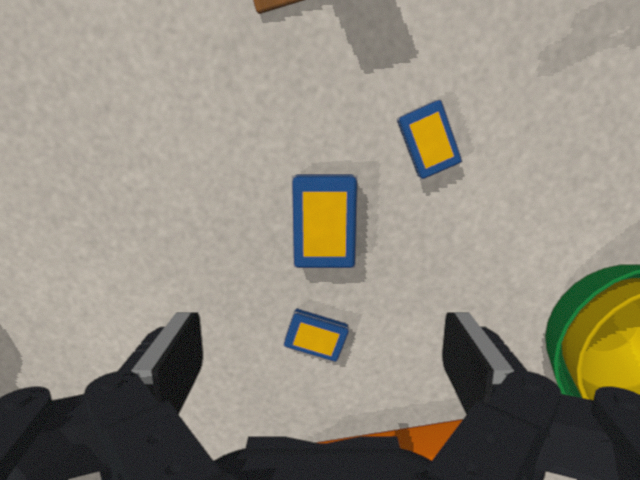

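```bash
python3 - <<'E'
from h import *
print(world('wrist',[[325,224.5],[303,192],[347,192],[347,257],[303,257]],24))
print(world('wrist',[[398,122],[425,178],[461,158],[437,100],[287,345],[340,362]],12))
print(world('top',np.array([[37,90],[75,188],[210,132],[575,465],[670,502]])/5+[350,180],12))
E
```

```text
[[ 548.43970771 -208.02342845   24.        ]
 [ 532.48847723 -179.30983241   24.        ]
 [ 568.43281262 -182.03438637   24.        ]
 [ 565.15374103 -238.11013565   24.        ]
 [ 527.48762046 -235.25905192   24.        ]]
[[ 613.46132261 -130.32846694   12.        ]
 [ 635.05107975 -177.24050428   12.        ]
 [ 664.86368935 -162.93310252   12.        ]
 [ 644.83843225 -115.84049628   12.        ]
 [ 503.54837462 -326.03684568   12.        ]
 [ 552.64440515 -348.27993633   12.        ]]
[[ 648.21960136 -115.58085617   12.        ]
 [ 613.2742429  -127.4775458    12.        ]
 [ 631.95531399 -174.55391081   12.        ]
 [ 514.40751562 -291.66177157   12.        ]
 [ 501.33898377 -322.43631848   12.        ]]
```

{"op": "arm_command", "data": {
  "twist": [
    [0,-45,0],
    [0,-45,0],
    [0,-45,0],
    [0,-45,0],
    [0,-45,0],
    [0,-45,0],
    [0,-45,0],
    [0,-45,0],
    [0,-45,0]
  ],
  "xyz": [
    [-6,1.4,130],
    [-6,1.4,130],
    [-6,1.4,130],
    [-6,1.4,130],
    [-6,1.4,130],
    [-6,1.4,130],
    [-6,1.4,130],
    [-6,1.4,130],
    [-6,1.4,130]
  ],
  "fingers": [-1,-1,-1,-1,-1,-1,-1,-1,-1]
}}

```text
time: 2.28
position: [549.4, -202.2, 100.0]
orientation: [[0.053, 0.997, -0.054], [0.706, -0.076, -0.705], [-0.707, -0.001, -0.707]]
contact_force: [-0.0, -0.2, 0.3]
grip_width: 85.2
```

{"op": "arm_command", "data": {
  "twist": [
    [0,0,0],
    [0,0,0],
    [0,0,0],
    [0,0,0],
    [0,0,0]
  ],
  "xyz": [
    [27,0,28],
    [45,0,46],
    [55,0,56],
    [55,0,56],
    [55,0,56]
  ],
  "fingers": [-1,-1,-1,-1,-1]
}}

```text
time: 2.7
position: [549.2, -204.5, 22.6]
orientation: [[0.056, 0.997, -0.056], [0.705, -0.079, -0.705], [-0.707, 0.0, -0.707]]
contact_force: [0.2, -0.3, -0.1]
grip_width: 85.4
```

```bash
python3 - <<'E'
from h import *
s=manip.sense();print(s['position'],s['contact_force'])
cv2.imwrite('pics/w2.png',manip.read_camera('wrist'));b=manip.read_camera('scene');cv2.imwrite('pics/s2.png',cv2.resize(b[130:330,130:390],None,fx=3,fy=3))
E
```

```text
[ 549.24432635 -204.50465113   22.58319123] [ 0.20913356 -0.2798112  -0.14619267]
```

View pics/s2.png

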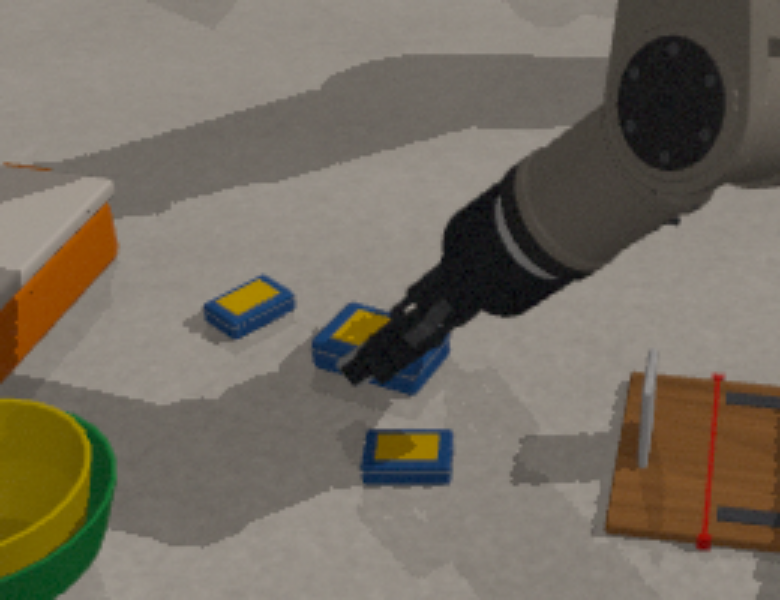

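View pics/w2.png

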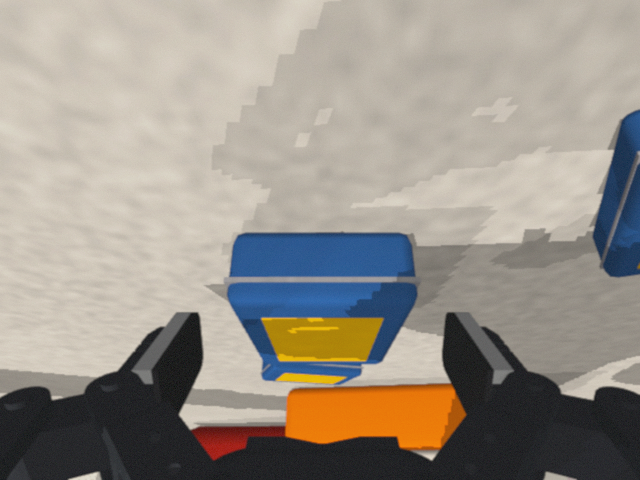

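{"op": "arm_command", "data": {
  "twist": [
    [0,0,0],
    [0,0,0],
    [0,0,0],
    [0,0,0],
    [0,0,0],
    [0,0,0],
    [0,0,0],
    [0,0,0],
    [0,0,0],
    [0,0,0]
  ],
  "xyz": [
    [0,0,0],
    [0,0,0],
    [0,0,0],
    [0,0,0],
    [0,0,0],
    [0,0,0],
    [0,0,0],
    [0,0,0],
    [0,0,0],
    [0,0,0]
  ],
  "fingers": [1,1,1,1,1,1,1,1,1,1],
  "newtons": 30
}}

```text
time: 3.63
position: [550.3, -202.1, 22.9]
orientation: [[0.054, 0.997, -0.052], [0.704, -0.075, -0.706], [-0.708, 0.001, -0.706]]
contact_force: [-1.4, 1.5, 6.8]
grip_width: 53.5
```

```bash
python3 - <<'E'
from h import *
s=manip.sense();print(s['position'],s['contact_force'],s['grip_width'],s['qpos'])
cv2.imwrite('pics/w3.png',manip.read_camera('wrist'))
E
```

```text
[ 550.33190741 -202.09088607   22.9435132 ] [-1.36999757  1.53210155  6.82836203] 53.54728169702496 [-0.11171901  0.76555895 -0.04042113  1.9649472   1.04501933  0.96534767
 -1.08485841]
```

View pics/w3.png

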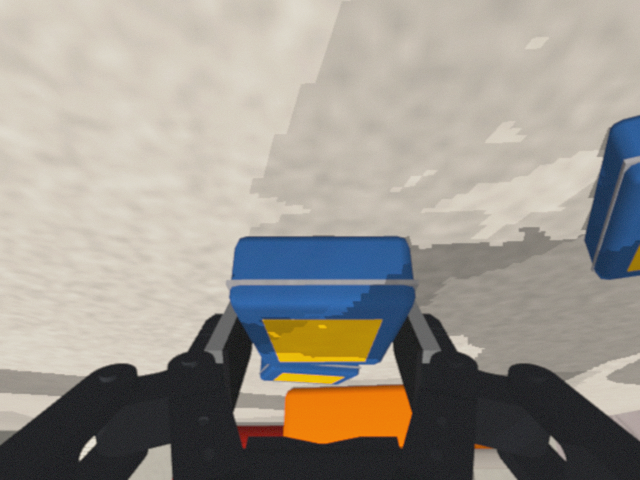

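```bash
python3 - <<'E'
from h import *
rel([550.3,-202,90],Rt(-4.3,-45)); rel([570,20,240],Rt(10.9,0))
c=np.array([550.3,-207.5,0]); a=np.radians(-4.3); R=np.array([[np.cos(a),-np.sin(a)],[np.sin(a),np.cos(a)]])
print(proj('wrist',[np.r_[c[:2]+R@[x,40],z] for x in(-27,27) for z in (0,24)]))
E
```

```text
twist [ 0.1  0.1 -0. ] xyz [-47.4   0.1 -47.4]
twist [ -5.9  44.8 -14.4] xyz [   3.8    3.3 -311.1]
[[237.23161195 233.29518666]
 [228.74913477 309.46329727]
 [416.13356918 233.13320534]
 [425.81876671 309.22051656]]
```

{"op": "arm_command", "data": {
  "twist": [
    [0,0,0],
    [0,0,0],
    [0,0,0],
    [-6,45,-14],
    [-6,45,-14],
    [-6,45,-14],
    [-6,45,-14],
    [-6,45,-14],
    [-6,45,-14],
    [-6,45,-14],
    [-6,45,-14],
    [-6,45,-14],
    [-6,45,-14],
    [-6,45,-14]
  ],
  "xyz": [
    [-15,0,-15],
    [-35,0,-35],
    [-47,0,-47],
    [4,3,-311],
    [4,3,-311],
    [4,3,-311],
    [4,3,-311],
    [4,3,-311],
    [4,3,-311],
    [4,3,-311],
    [4,3,-311],
    [4,3,-311],
    [4,3,-311],
    [4,3,-311]
  ],
  "fingers": [1,1,1,1,1,1,1,1,1,1,1,1,1,1]
}}

```text
time: 4.85
position: [568.2, 19.1, 237.0]
orientation: [[-0.183, 0.983, -0.001], [0.983, 0.183, 0.002], [0.002, -0.0, -1.0]]
contact_force: [-0.4, -0.4, -1.0]
grip_width: 53.3
```

```bash
python3 - <<'E'
from h import *
s=manip.sense();print(s['position'],s['contact_force'],s['grip_width'],s['qpos'])
cv2.imwrite('pics/w4.png',manip.read_camera('wrist'));np.savez('w4.npz',**s)
E
```

```text
[568.16871047  19.10460055 237.01287174] [-0.44961175 -0.38816197 -1.00174572] 53.29472663121052 [ 0.21754492  0.34757485 -0.44882302  1.79912859  0.17015908  1.03342673
 -0.11156659]
```

View pics/w4.png

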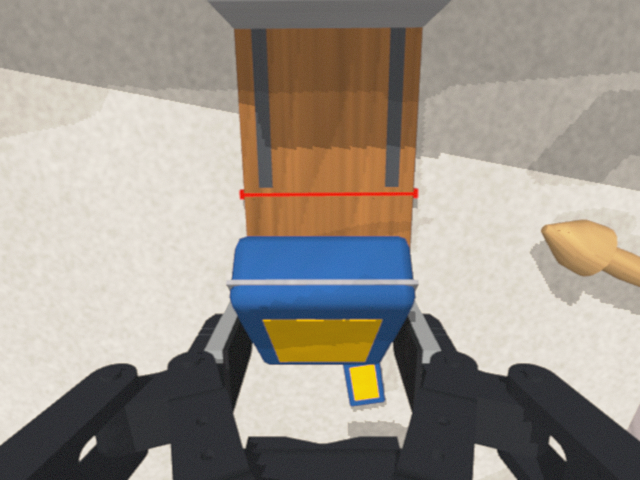

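```bash
python3 - <<'E'
from h import *
s=dict(np.load('w4.npz'))
t=np.array([555.525,105.67]);a=np.radians(10.91);R=np.array([[np.cos(a),-np.sin(a)],[np.sin(a),np.cos(a)]])
w=world('wrist',[[242,194],[416,193],[235.5,28],[422,28],[246,237],[411,237]],8,s)[:,:2]
print((w-t)@R)
E
```

```text
[[ -75.17704304  -75.50063357]
 [  77.4059241   -75.49683307]
 [ -72.24828884   55.96503553]
 [  74.39284209   55.13720746]
 [ -73.95524761 -114.67877776]
 [  75.25496975 -115.54395311]]
```

```bash
cat >> h.py <<'E'
RT=np.array([556.1,106.0]);_a=np.radians(10.9);RR=np.array([[np.cos(_a),-np.sin(_a)],[np.sin(_a),np.cos(_a)]])
def rk(x,y,z): return np.r_[RT+RR@[x,y],z]
def loc(P): return np.r_[RR.T@(np.array(P)[:2]-RT),P[2]]
TC=np.array([3.9,0,11.5])
E
python3 - <<'E'
from h import *
R=Rt(10.9,45)
for c in [(0,-101,110),(0,-101,49.5)]:
    P=rk(*c)-R@TC; print(P); rel(P,R)
E
```

```text
[577.25778406  -3.87081482 115.37401154]
twist [ 0.2 44.8 -0.3] xyz [-24.9   4.5 121.7]
[577.25778406  -3.87081482  54.87401154]
twist [ 0.2 44.8 -0.3] xyz [-25.    4.5 182.2]
```

{"op": "arm_command", "data": {
  "twist": [
    [0,45,0],
    [0,45,0],
    [0,45,0],
    [0,45,0],
    [0,45,0],
    [0,45,0],
    [0,45,0],
    [0,45,0],
    [0,45,0],
    [0,45,0]
  ],
  "xyz": [
    [-25,4.5,20],
    [-25,4.5,40],
    [-25,4.5,60],
    [-25,4.5,80],
    [-25,4.5,100],
    [-25,4.5,121.7],
    [-25,4.5,121.7],
    [-25,4.5,121.7],
    [-25,4.5,121.7],
    [-25,4.5,121.7]
  ],
  "fingers": [1,1,1,1,1,1,1,1,1,1]
}}

```text
time: 5.73
position: [579.7, -1.5, 119.8]
orientation: [[-0.137, 0.982, -0.127], [0.694, 0.186, 0.696], [0.707, 0.007, -0.707]]
contact_force: [-0.2, 0.6, -0.3]
grip_width: 53.4
```

```bash
python3 - <<'E'
from h import *
s=manip.sense();print(s['position'],s['orientation'].round(3),s['contact_force'],s['qpos'])
print('tin loc',loc(s['position']+s['orientation']@TC))
cv2.imwrite('pics/w5.png',manip.read_camera('wrist'));b=manip.read_camera('scene');cv2.imwrite('pics/s5.png',cv2.resize(b[110:330,250:510],None,fx=3,fy=2.7))
b=manip.read_camera('top');cv2.imwrite('pics/t5.png',cv2.resize(b[130:330,140:400],None,fx=3,fy=3))
R=Rt(10.9,45);rel(rk(0,-101,49.5)-R@TC,R)
E
```

```text
[579.71256974  -1.50902966 119.81341914] [[-0.137  0.982 -0.127]
 [ 0.694  0.186  0.696]
 [ 0.707  0.007 -0.707]] [-0.22462344  0.57514032 -0.300941  ] [ 0.68445271  0.79247662 -0.63509879  1.70508449 -0.34440863  1.06125974
  0.54979276]
tin loc [  2.92511813 -99.1450521  114.43975938]
twist [0.4 0.  0.2] xyz [-46.9  -3.2  44.8]
```

View pics/s5.png

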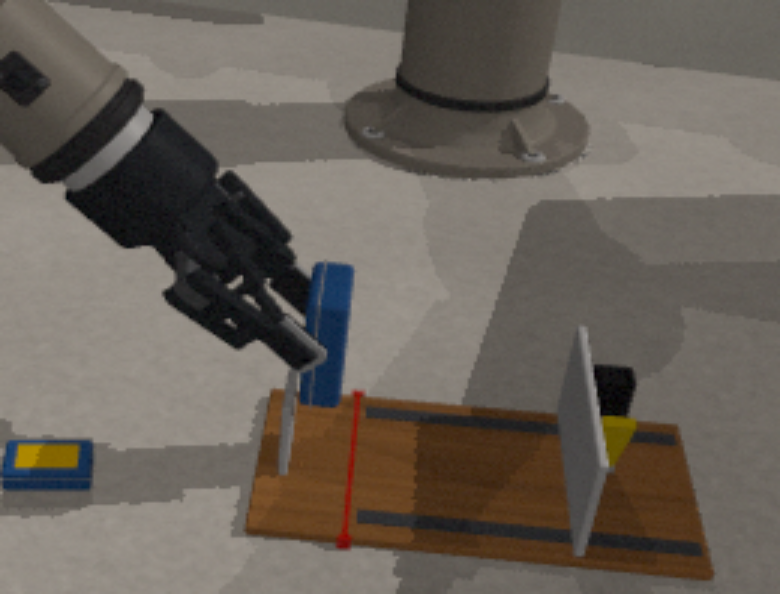

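View pics/t5.png

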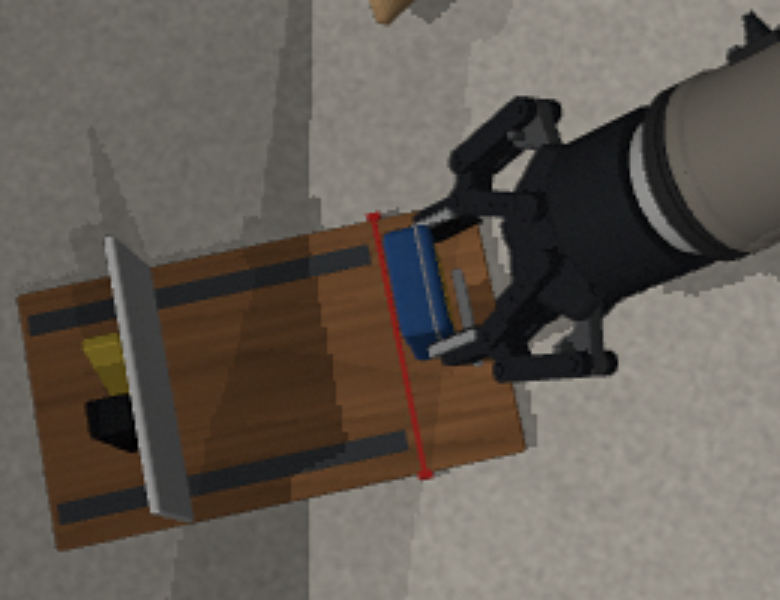

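{"op": "arm_command", "data": {
  "twist": [
    [0.4,0,0],
    [0.4,0,0],
    [0.4,0,0],
    [0.4,0,0],
    [0.4,0,0],
    [0.4,0,0]
  ],
  "xyz": [
    [-12,-3.2,10],
    [-24,-3.2,22],
    [-34,-3.2,32],
    [-41,-3.2,40],
    [-42,-3.2,41],
    [-42,-3.2,41]
  ],
  "fingers": [1,1,1,1,1,1]
}}

```text
time: 6.38
position: [575.2, -4.0, 57.1]
orientation: [[-0.13, 0.982, -0.136], [0.691, 0.188, 0.698], [0.711, -0.003, -0.703]]
contact_force: [0.5, -0.9, -0.7]
grip_width: 53.0
```

```bash
python3 - <<'E'
from h import *
s=manip.sense();print(s['position'],s['contact_force'])
print('tin loc',loc(s['position']+s['orientation']@TC))
b=manip.read_camera('scene');cv2.imwrite('pics/s6.png',cv2.resize(b[160:330,300:510],None,fx=3.5,fy=3.5))
b=manip.read_camera('top');cv2.imwrite('pics/t6.png',cv2.resize(b[150:330,220:400],None,fx=3.3,fy=3.3))
R=Rt(10.9,45);rel(rk(0.5,-101.5,48.5)-R@TC,R)
E
```

```text
[575.19749279  -4.01142649  57.06044339] [ 0.51969462 -0.9130483  -0.69753797]
tin loc [  -2.05724086 -100.71792256   51.74881152]
twist [-0.  -0.3 -0.1] xyz [-3.6  1.8  2.9]
```

View pics/s6.png

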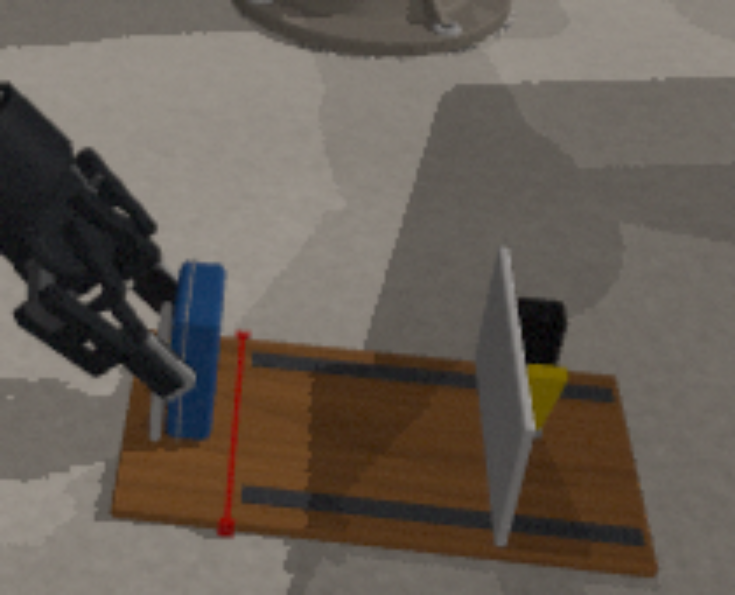

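View pics/t6.png

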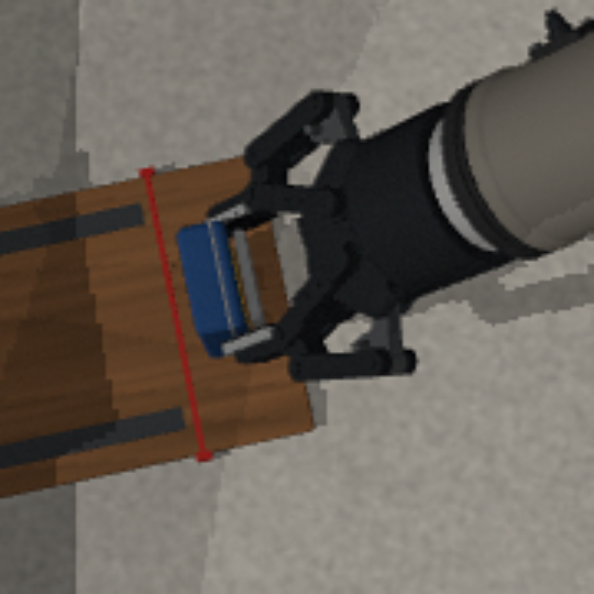

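{"op": "arm_command", "data": {
  "twist": [
    [0,0,0],
    [0,0,0],
    [0,0,0],
    [0,0,0],
    [0,0,0]
  ],
  "xyz": [
    [-2,1.5,1],
    [-3.5,1.8,2.3],
    [-3.5,1.8,2.3],
    [-3.5,1.8,2.3],
    [-3.5,1.8,2.3]
  ],
  "fingers": [1,1,1,1,1]
}}

```text
time: 6.9
position: [577.9, -4.8, 54.5]
orientation: [[-0.132, 0.982, -0.134], [0.692, 0.188, 0.697], [0.71, -0.001, -0.704]]
contact_force: [0.0, -0.4, -0.5]
grip_width: 53.2
```

```bash
python3 - <<'E'
from h import *
s=manip.sense();print(s['position'],s['contact_force'])
print('tin loc',loc(s['position']+s['orientation']@TC))
b=manip.read_camera('scene');cv2.imwrite('pics/s7.png',cv2.resize(b[160:330,300:510],None,fx=3.5,fy=3.5))
E
```

```text
[577.93372717  -4.84229224  54.47029993] [ 0.00455978 -0.37094421 -0.47343866]
tin loc [   0.48654235 -102.06058927   49.13942292]
```

View pics/s7.png

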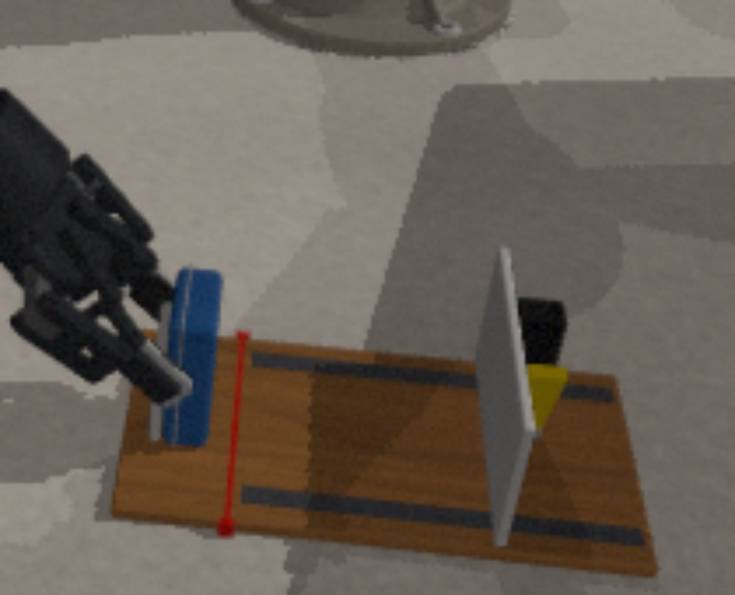

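{"op": "arm_command", "data": {
  "twist": [
    [0,0,0],
    [0,0,0],
    [0,0,0]
  ],
  "xyz": [
    [-0.7,0,0.7],
    [-1.2,0,1.2],
    [-1.2,0,1.2]
  ],
  "fingers": [1,1,1]
}}

```text
time: 7.2
position: [578.0, -4.8, 53.4]
orientation: [[-0.132, 0.982, -0.134], [0.691, 0.188, 0.698], [0.71, -0.001, -0.704]]
contact_force: [-1.5, -1.7, 4.3]
grip_width: 53.2
```

{"op": "arm_command", "data": {
  "twist": [
    [0,0,0],
    [0,0,0],
    [0,0,0],
    [0,0,0],
    [0,0,0],
    [0,0,0],
    [0,0,0]
  ],
  "xyz": [
    [0,0,0],
    [0,0,0],
    [0,0,0],
    [0,0,0],
    [0,0,0],
    [0,0,0],
    [0,0,0]
  ],
  "fingers": [0.2,0.1,0,-0.2,-0.5,-1,-1]
}}

```text
time: 7.78
position: [577.9, -4.8, 52.5]
orientation: [[-0.132, 0.982, -0.134], [0.692, 0.188, 0.697], [0.71, -0.001, -0.704]]
contact_force: [-0.0, -0.5, 0.6]
grip_width: 84.7
```

```bash
python3 - <<'E'
from h import *
b=manip.read_camera('scene');cv2.imwrite('pics/s8.png',cv2.resize(b[160:330,300:510],None,fx=3.5,fy=3.5))
b=manip.read_camera('wrist');cv2.imwrite('pics/w8.png',b)
E
```

```text
(no output)
```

View pics/s8.png

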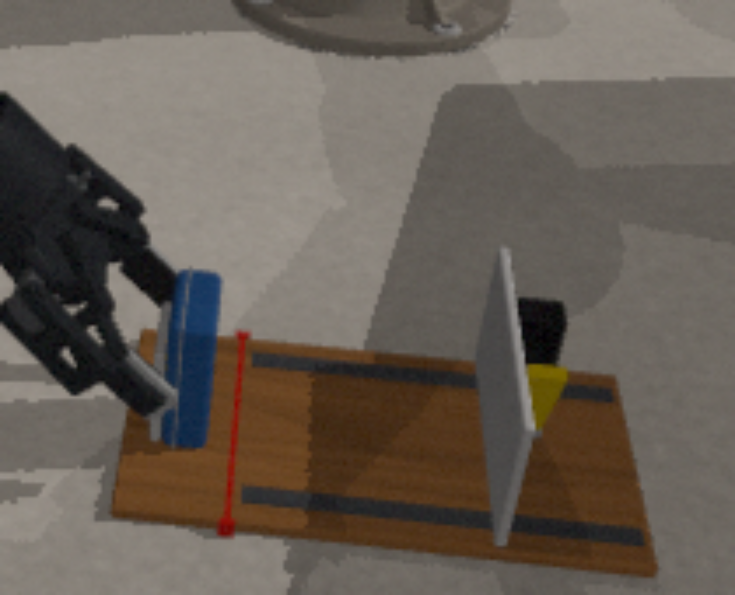

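View pics/w8.png

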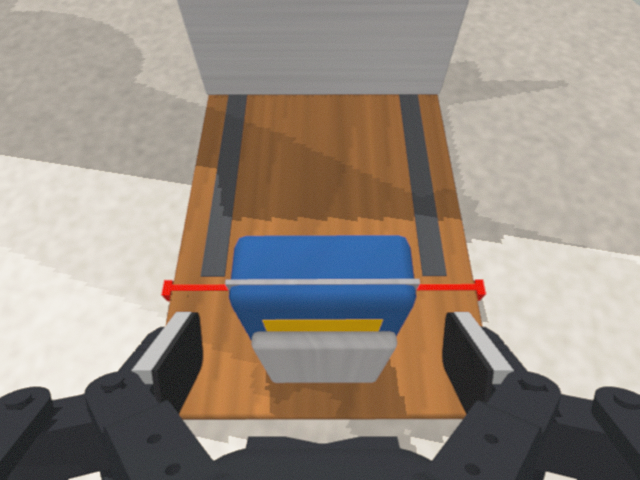

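```bash
python3 - <<'E'
from h import *
rel(rk(-5,75,280),Rt(10.9,0))
s=manip.sense()
print(loc(s['position']),loc(s['position']-160*s['orientation'][:,2]))
E
```

```text
twist [ -0.  -45.2  -0.1] xyz [293.9  -5.9 -26.9]
[   0.38431142 -112.92840102   52.43963648] [   0.40493862 -226.51504423  165.12536787]
```

{"op": "arm_command", "data": {
  "twist": [
    [0,0,0],
    [0,0,0],
    [0,0,0],
    [0,0,0],
    [0,0,0],
    [0,-45,0],
    [0,-45,0],
    [0,-45,0],
    [0,-45,0],
    [0,-45,0],
    [0,-45,0],
    [0,-45,0],
    [0,-45,0],
    [0,-45,0],
    [0,-45,0],
    [0,-45,0],
    [0,-45,0]
  ],
  "xyz": [
    [0,0,-25],
    [0,0,-60],
    [0,0,-100],
    [0,0,-140],
    [0,0,-170],
    [294,-6,-27],
    [294,-6,-27],
    [294,-6,-27],
    [294,-6,-27],
    [294,-6,-27],
    [294,-6,-27],
    [294,-6,-27],
    [294,-6,-27],
    [294,-6,-27],
    [294,-6,-27],
    [294,-6,-27],
    [294,-6,-27]
  ],
  "fingers": [-1,-1,-1,-1,-1,-1,-1,-1,-1,-1,-1,-1,-1,-1,-1,-1,-1]
}}

```text
time: 9.3
position: [537.2, 176.4, 279.5]
orientation: [[-0.185, 0.983, -0.003], [0.983, 0.185, 0.002], [0.003, -0.003, -1.0]]
contact_force: [0.1, -0.5, -0.3]
grip_width: 85.2
```

```bash
python3 - <<'E'
from h import *
s=manip.sense();print(loc(s['position']),s['orientation'].round(3),s['qpos']);np.savez('w9.npz',**s)
b=manip.read_camera('wrist');cv2.imwrite('pics/w9.png',b)
b=manip.read_camera('top');cv2.imwrite('pics/t9.png',b)
E
```

```text
[ -5.2438197   72.69327213 279.45149664] [[-0.185  0.983 -0.003]
 [ 0.983  0.185  0.002]
 [ 0.003 -0.003 -1.   ]] [ 0.00289637  0.31419468 -0.53020653  1.7521707   0.17002134  1.12347393
 -0.39392987]
```

View pics/w9.png

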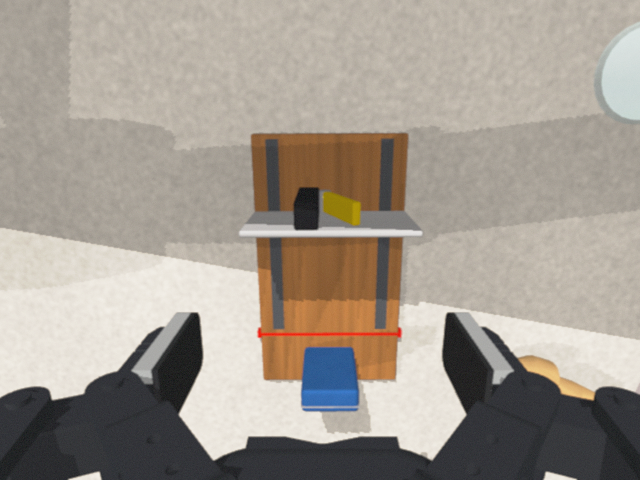

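View pics/t9.png

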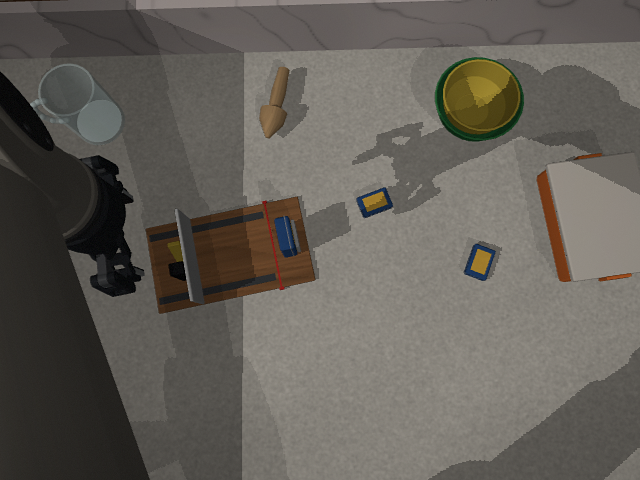

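```bash
python3 - <<'E'
import cv2
a=cv2.imread('pics/w9.png');cv2.imwrite('pics/w9c.png',cv2.resize(a[170:250,230:430],None,fx=4,fy=4,interpolation=2))
E
```

```text
(no output)
```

View pics/w9c.png

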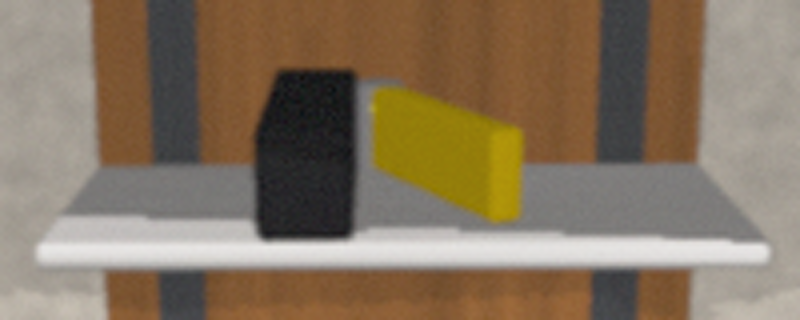

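```bash
python3 - <<'E'
from h import *
s=dict(np.load('w9.npz'))
def L(p,z): return [loc(w).round(1) for w in world('wrist',np.array(p)/4+[230,170],z,s)]
print('plate top',L([[40,240],[768,240],[40,268],[768,268]],88))
print('post top',L([[258,137],[355,137],[262,237],[353,237]],88))
print('lever tip',L([[520,130],[520,218],[490,130],[490,220]],81))
w9=world('wrist',[[259,332],[400,332],[303,350],[355,350],[357,405]],8,s);print([loc(w).round(1) for w in w9[:2]])
w9=world('wrist',[[303,350],[355,350],[357,407],[303,407]],88,s);print([loc(w).round(1) for w in w9])
E
```

```text
plate top [array([-72.9,  61.7,  88. ]), array([73.6, 61.3, 88. ]), array([-73.3,  55.9,  88. ]), array([73.9, 55.5, 88. ])]
post top [array([-28.6,  82.6,  88. ]), array([-9.4, 82.6, 88. ]), array([-28.2,  62.2,  88. ]), array([-9.9, 62.2, 88. ])]
lever tip [array([23.8, 82.5, 81. ]), array([24.2, 64.3, 81. ]), array([17.8, 82.6, 81. ]), array([18.1, 63.9, 81. ])]
[array([-76. , -73.7,   8. ]), array([ 77.1, -73.9,   8. ])]
[array([-24. , -47.6,  88. ]), array([ 21.8, -47.6,  88. ]), array([  24.8, -107. ,   88. ]), array([ -25. , -106.9,   88. ])]
```

{"op": "arm_command", "data": {
  "twist": [
    [0,0,0],
    [0,0,0],
    [0,0,0],
    [0,0,0],
    [0,0,0],
    [0,0,0],
    [0,0,0],
    [0,0,0],
    [0,0,0]
  ],
  "xyz": [
    [9,2.7,40],
    [9,2.7,80],
    [9,2.7,120],
    [9,2.7,150],
    [9,2.7,150],
    [9,2.7,150],
    [9,2.7,150],
    [9,2.7,150],
    [9,2.7,150]
  ],
  "fingers": [-1,-1,-1,-1,-1,-1,-1,-1,-1]
}}

```text
time: 10.15
position: [539.1, 189.0, 132.7]
orientation: [[-0.187, 0.982, 0.002], [0.982, 0.187, 0.005], [0.005, 0.003, -1.0]]
contact_force: [0.0, 0.1, 0.6]
grip_width: 85.1
```

```bash
python3 - <<'E'
from h import *
s=manip.sense();print(loc(s['position']),s['orientation'].round(3));np.savez('w10.npz',**s)
b=manip.read_camera('wrist');cv2.imwrite('pics/w10.png',b)
rel(rk(-2.5,81,58),Rt(10.9,0))
E
```

```text
[ -1.05129605  84.68380752 132.66385921] [[-0.187  0.982  0.002]
 [ 0.982  0.187  0.005]
 [ 0.005  0.003 -1.   ]]
twist [ 0.1 -0.3 -0.1] xyz [-4.  -1.3 74.3]
```

View pics/w10.png

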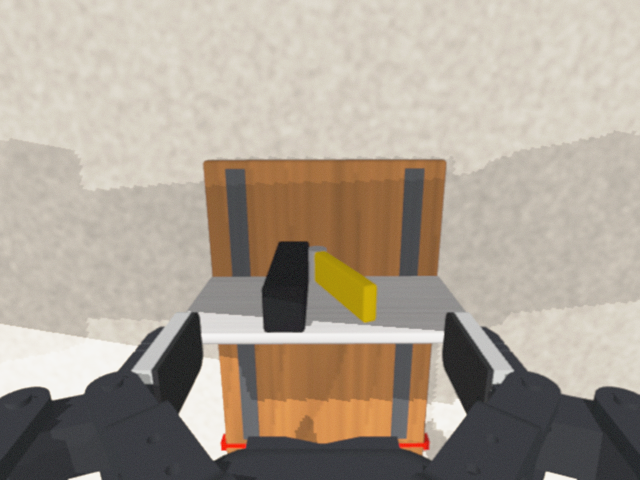

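{"op": "arm_command", "data": {
  "twist": [
    [0,0,0],
    [0,0,0],
    [0,0,0],
    [0,0,0],
    [0,0,0]
  ],
  "xyz": [
    [-2,-1.3,25],
    [-2,-1.3,50],
    [-2,-1.3,70],
    [-2,-1.3,74],
    [-2,-1.3,74]
  ],
  "fingers": [-1,-1,-1,-1,-1]
}}

```text
time: 10.62
position: [536.1, 186.4, 56.0]
orientation: [[-0.188, 0.982, -0.003], [0.982, 0.188, 0.003], [0.004, -0.003, -1.0]]
contact_force: [-0.2, -0.8, 0.4]
grip_width: 85.4
```

```bash
python3 - <<'E'
from h import *
s=manip.sense();print(loc(s['position']),s['contact_force'])
b=manip.read_camera('wrist');cv2.imwrite('pics/w11.png',b)
b=manip.read_camera('scene');cv2.imwrite('pics/s11.png',cv2.resize(b[130:330,310:530],None,fx=3,fy=3))
E
```

```text
[-4.40896565 82.75181695 56.04675561] [-0.16274349 -0.83127096  0.39019467]
```

View pics/w11.png

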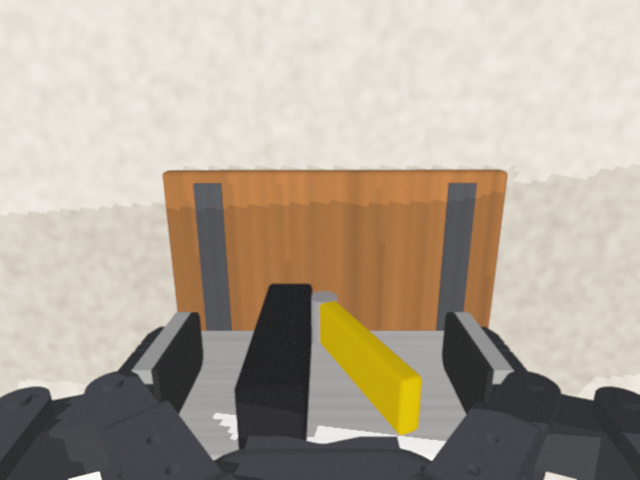

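View pics/s11.png

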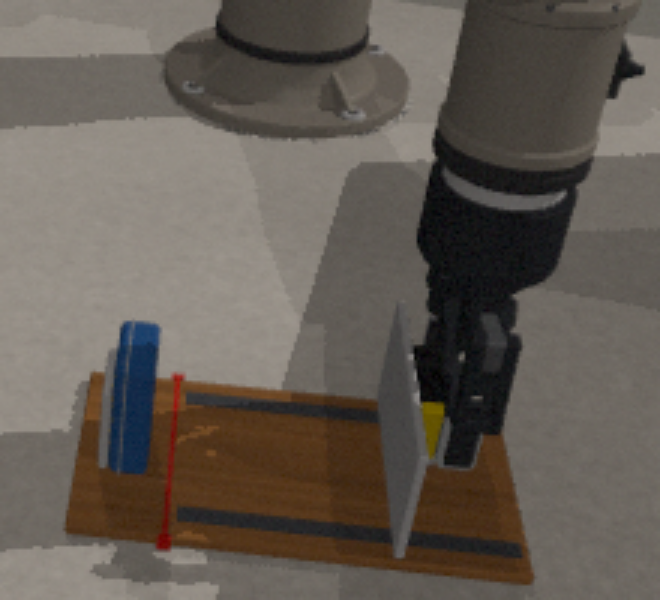

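{"op": "arm_command", "data": {
  "twist": [
    [0,0,0],
    [0,0,0],
    [0,0,0],
    [0,0,0],
    [0,0,0],
    [0,0,0],
    [0,0,0],
    [0,0,0],
    [0,0,0],
    [0,0,0],
    [0,0,0],
    [0,0,0],
    [0,0,0]
  ],
  "xyz": [
    [-4,2,0],
    [-8,2,0],
    [-12,2,0],
    [-18,2,0],
    [-28,2,0],
    [-40,2,0],
    [-55,2,0],
    [-70,2,0],
    [-85,2,0],
    [-100,2,0],
    [-115,2,0],
    [-120,2,0],
    [-120,2,0]
  ],
  "fingers": [-1,-1,-1,-1,-1,-1,-1,-1,-1,-1,-1,-1,-1]
}}

```text
time: 11.8
position: [561.4, 66.4, 55.8]
orientation: [[-0.185, 0.983, -0.002], [0.983, 0.185, 0.003], [0.003, -0.002, -1.0]]
contact_force: [0.6, 2.1, 0.5]
grip_width: 85.7
```

```bash
python3 - <<'E'
from h import *
s=manip.sense();print(loc(s['position']),s['contact_force'],RR.T@s['contact_force'][:2],s['orientation'].round(3))
b=manip.read_camera('wrist');cv2.imwrite('pics/w12.png',b)
b=manip.read_camera('top');cv2.imwrite('pics/t12.png',cv2.resize(b[150:330,140:340],None,fx=4,fy=3.3))
b=manip.read_camera('scene');cv2.imwrite('pics/s12o.png',b);cv2.imwrite('pics/s12.png',cv2.resize(b[200:330,320:500],None,fx=4.4,fy=4.4,interpolation=2))
E
```

```text
[ -2.32608183 -39.92186083  55.78642053] [0.60531189 2.09326348 0.45649587] [0.99021787 1.94103659] [[-0.185  0.983 -0.002]
 [ 0.983  0.185  0.003]
 [ 0.003 -0.002 -1.   ]]
```

View pics/w12.png

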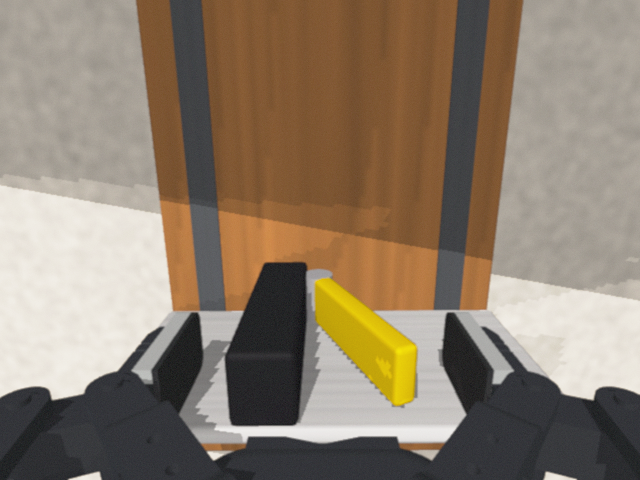

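View pics/s12.png

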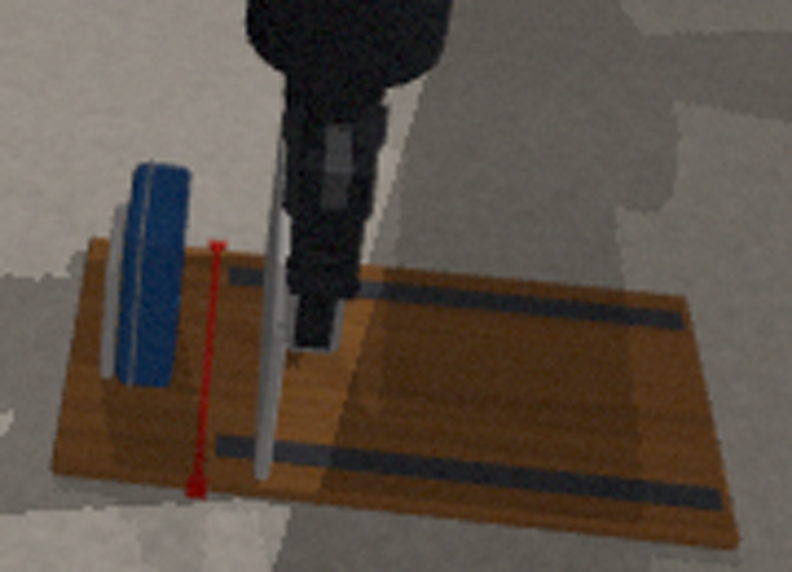

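View pics/t12.png

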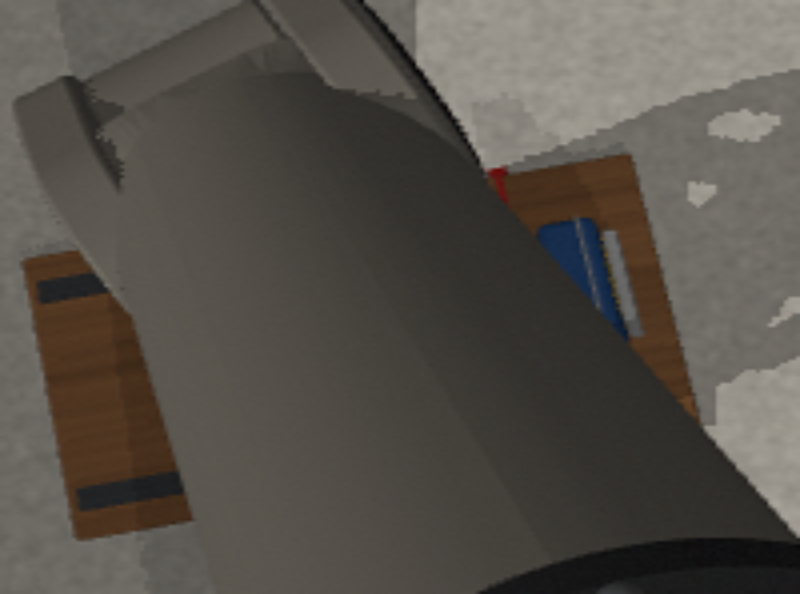

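```bash
python3 - <<'E'
from h import *
def L(p): return [loc(w).round(1) for w in world('scene',np.array(p)/4.4+[320,200],9)]
print('plate foot front,back', L([[257,476],[270,478]]), 'line', L([[198,480],[205,395],[216,250]]))
print('wrist foot back corners',[loc(w).round(1) for w in world('wrist',[[172,311],[490,310]],9)])
print('wrist top edges',[loc(w).round(1) for w in world('wrist',[[322,428],[322,440]],88)])
b=cv2.imread('pics/s12o.png');cv2.imwrite('pics/s12z.png',cv2.resize(b[280:320,350:400],None,fx=14,fy=14,interpolation=2))
E
```

```text
plate foot front,back [array([ 72.1, -52.4,   9. ]), array([ 72.4, -47.2,   9. ])] line [array([ 77.9, -75.5,   9. ]), array([ 28.1, -75.6,   9. ]), array([-70.1, -76.2,   9. ])]
wrist foot back corners [array([-73.6, -48.9,   9. ]), array([ 74.8, -48.2,   9. ])]
wrist top edges [array([ -3.4, -46.5,  88. ]), array([ -3.4, -50.6,  88. ])]
```

View pics/s12z.png

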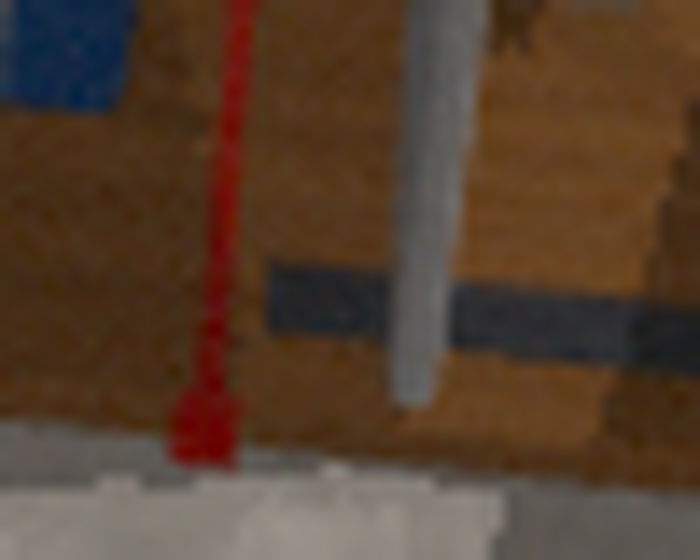

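{"op": "arm_command", "data": {
  "twist": [
    [0,0,0],
    [0,0,0],
    [0,0,0],
    [0,0,0],
    [0,0,0]
  ],
  "xyz": [
    [-8,0,0],
    [-16,0,0],
    [-20,0,0],
    [-20,0,0],
    [-20,0,0]
  ],
  "fingers": [-1,-1,-1,-1,-1]
}}

```text
time: 12.37
position: [564.7, 49.1, 55.7]
orientation: [[-0.188, 0.982, -0.002], [0.982, 0.188, 0.003], [0.004, -0.002, -1.0]]
contact_force: [-0.4, 3.1, 1.0]
grip_width: 85.3
```

```bash
python3 - <<'E'
from h import *
s=manip.sense();print(loc(s['position']),RR.T@s['contact_force'][:2])
b=manip.read_camera('wrist');cv2.imwrite('pics/w13.png',b)
b=manip.read_camera('scene');cv2.imwrite('pics/s13z.png',cv2.resize(b[270:320,345:395],None,fx=12,fy=12,interpolation=2))
E
```

```text
[ -2.35079954 -57.4870537   55.73218629] [0.15059408 3.14489211]
```

View pics/s13z.png

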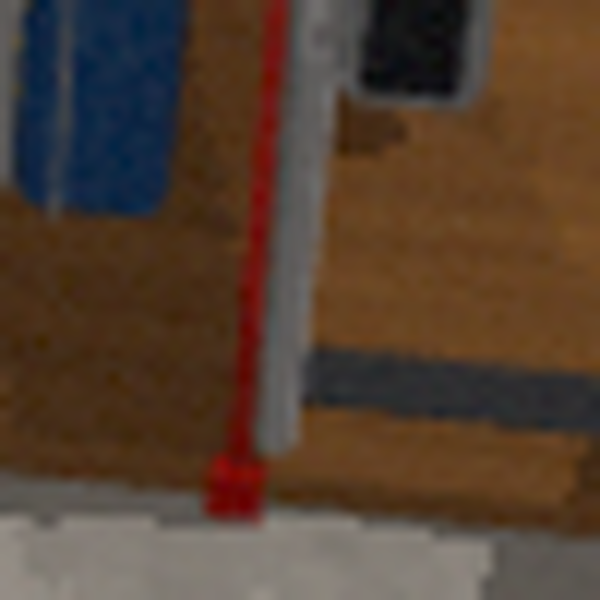

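View pics/w13.png

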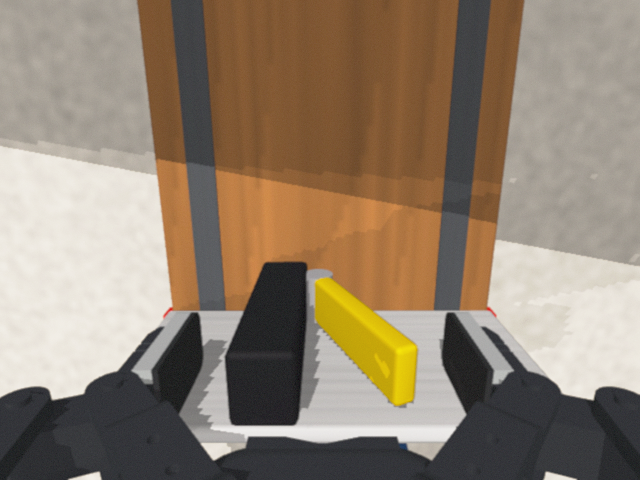

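```bash
python3 - <<'E'
from h import *
print([loc(w).round(1) for w in world('scene',np.array([[258,446],[298,446],[242,440],[272,80]])/12+[345,270],8.5)])
print([loc(w).round(1) for w in world('wrist',[[171,311],[492,310]],9)])
E
```

```text
[array([ 72.3, -73.1,   8.5]), array([ 71.4, -67.3,   8.5]), array([ 71.5, -75.5,   8.5]), array([ -9.4, -75.6,   8.5])]
[array([-74. , -69.3,   9. ]), array([ 75.8, -68.7,   9. ])]
```

{"op": "arm_command", "data": {
  "twist": [
    [0,0,0],
    [0,0,0],
    [0,0,0],
    [0,0,0]
  ],
  "xyz": [
    [-1,-1,0],
    [-2,-3,0],
    [-2,-6,0],
    [-2,-6,0]
  ],
  "fingers": [-1,-1,-1,-1]
}}

```text
time: 12.8
position: [558.8, 46.3, 55.8]
orientation: [[-0.188, 0.982, -0.002], [0.982, 0.188, 0.004], [0.004, -0.001, -1.0]]
contact_force: [0.5, 3.4, 0.5]
grip_width: 85.5
```

```bash
python3 - <<'E'
from h import *
s=manip.sense();print(loc(s['position']),RR.T@s['contact_force'][:2])
b=manip.read_camera('wrist');cv2.imwrite('pics/w14.png',b)
b=manip.read_camera('scene');cv2.imwrite('pics/s14z.png',cv2.resize(b[270:320,345:395],None,fx=12,fy=12,interpolation=2))
E
```

```text
[ -8.635595   -59.09484756  55.84535166] [1.14420852 3.2696079 ]
```

View pics/s14z.png

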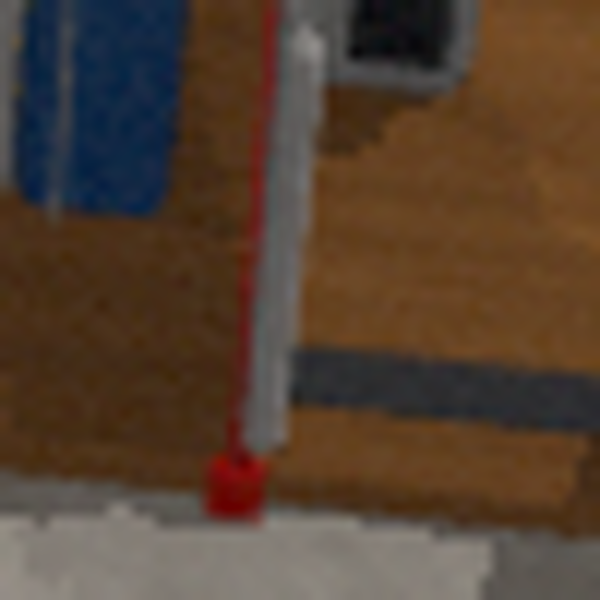

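View pics/w14.png

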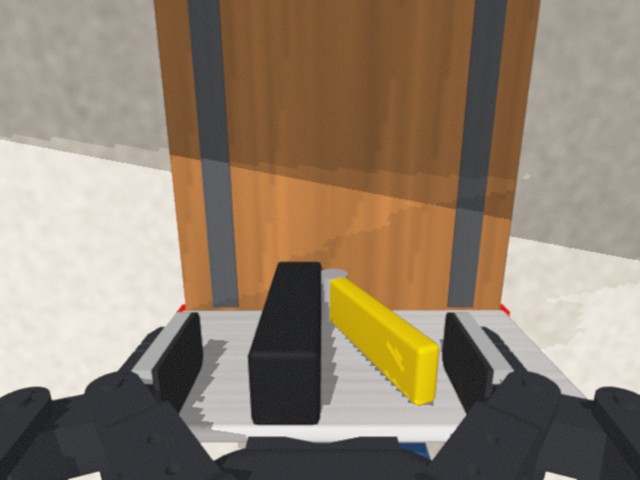

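{"op": "arm_command", "data": {
  "twist": [
    [0,0,0],
    [0,0,0],
    [0,0,0],
    [0,0,0],
    [0,0,0],
    [0,0,0]
  ],
  "xyz": [
    [0,0,0],
    [0,0,0],
    [0,-1,0],
    [0,-2,0],
    [0,-3,0],
    [0,-3,0]
  ],
  "fingers": [-0.4,-0.3,-0.3,-0.3,-0.3,-0.3],
  "newtons": 50
}}

```text
time: 13.4
position: [561.0, 46.9, 58.7]
orientation: [[-0.188, 0.982, 0.007], [0.982, 0.188, 0.006], [0.004, 0.008, -1.0]]
contact_force: [3.7, 3.9, 14.1]
grip_width: 55.7
```

```bash
python3 - <<'E'
from h import *
s=manip.sense();print(loc(s['position']),RR.T@s['contact_force'][:2],s['grip_width'])
b=manip.read_camera('wrist');cv2.imwrite('pics/w15.png',b)
b=manip.read_camera('scene');cv2.imwrite('pics/s15z.png',cv2.resize(b[270:320,345:395],None,fx=12,fy=12,interpolation=2))
E
```

```text
[ -6.33764368 -58.92560348  58.74912971] [4.32349396 3.09977514] 55.70961256155031
```

View pics/s15z.png

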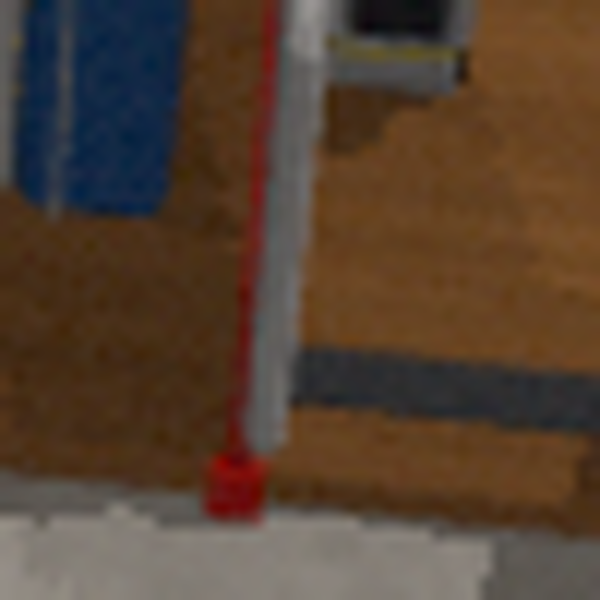

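View pics/w15.png

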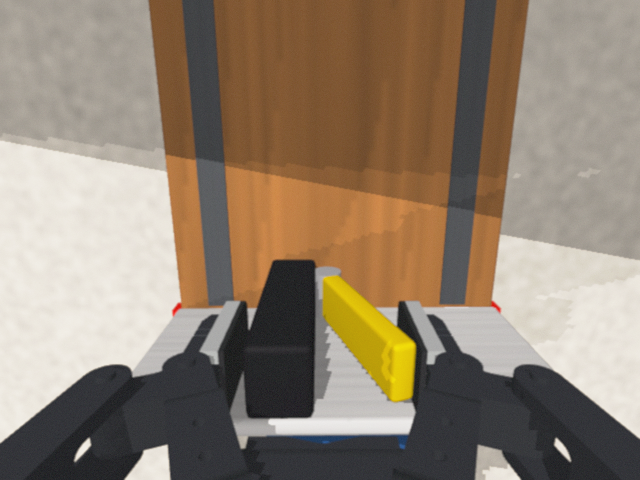

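{"op": "arm_command", "data": {
  "twist": [
    [0,0,0],
    [0,0,0],
    [0,0,0],
    [0,0,0],
    [0,0,0],
    [0,0,0]
  ],
  "xyz": [
    [0,-1,-2],
    [0,-2,-4],
    [0,-3,-5],
    [0,-4,-6],
    [0,-4,-6],
    [0,-4,-6]
  ],
  "fingers": [-0.2,-0.1,0,0.1,0.15,0.15]
}}

```text
time: 14.0
position: [554.3, 45.6, 62.8]
orientation: [[-0.188, 0.982, 0.002], [0.982, 0.188, 0.005], [0.004, 0.003, -1.0]]
contact_force: [3.1, 2.8, 4.1]
grip_width: 36.3
```

```bash
python3 - <<'E'
from h import *
s=manip.sense();print(loc(s['position']),RR.T@s['contact_force'][:2],s['contact_force'],s['grip_width'])
b=manip.read_camera('wrist');cv2.imwrite('pics/w16.png',b)
b=manip.read_camera('scene');cv2.imwrite('pics/s16z.png',cv2.resize(b[220:320,325:425],None,fx=6,fy=6,interpolation=2))
E
```

```text
[-13.14710394 -59.01222711  62.81126006] [3.59926837 2.17746958] [3.12258336 2.81879047 4.13377373] 36.33745506757921
```

View pics/s16z.png

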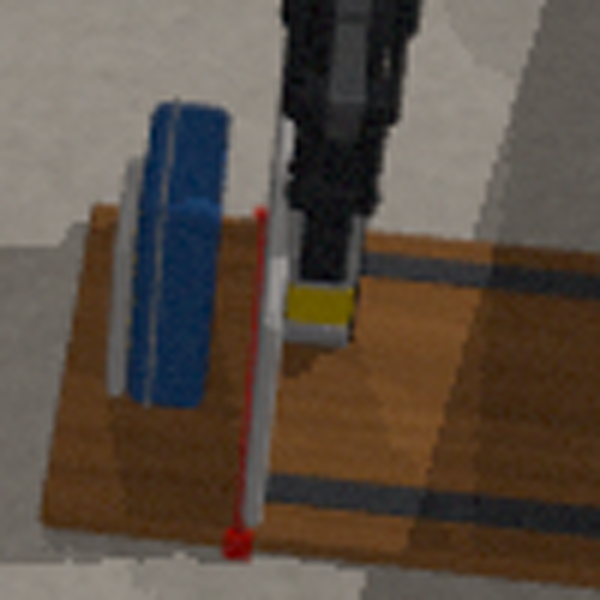

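View pics/w16.png

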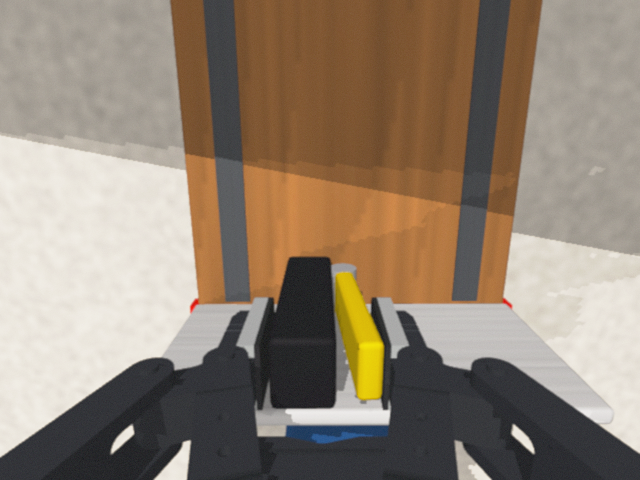

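Working well: the lever is mostly in and the stop is still on the line. Closing fully.

{"op": "arm_command", "data": {
  "twist": [
    [0,0,0],
    [0,0,0],
    [0,0,0],
    [0,0,0],
    [0,0,0],
    [0,0,0]
  ],
  "xyz": [
    [0,-0.5,-1],
    [0,-0.5,-2],
    [0,-0.5,-2],
    [0,-0.5,-2],
    [0,-0.5,-2],
    [0,-0.5,-2]
  ],
  "fingers": [0.3,0.5,1,1,1,1],
  "newtons": 50
}}

```text
time: 14.6
position: [552.3, 45.0, 63.7]
orientation: [[-0.188, 0.982, -0.001], [0.982, 0.188, 0.004], [0.004, -0.0, -1.0]]
contact_force: [2.7, 2.7, -4.8]
grip_width: 26.8
```

```bash
python3 - <<'E'
from h import *
s=manip.sense();print(loc(s['position']),RR.T@s['contact_force'][:2],s['contact_force'],s['grip_width'])
b=manip.read_camera('wrist');cv2.imwrite('pics/w17.png',b)
b=manip.read_camera('scene');cv2.imwrite('pics/s17z.png',cv2.resize(b[270:320,345:395],None,fx=12,fy=12,interpolation=2))
E
```

```text
[-15.23817655 -59.16041462  63.67516274] [3.13878527 2.15862478] [ 2.67397144  2.7132104  -4.77438832] 26.784888843995837
```

View pics/s17z.png

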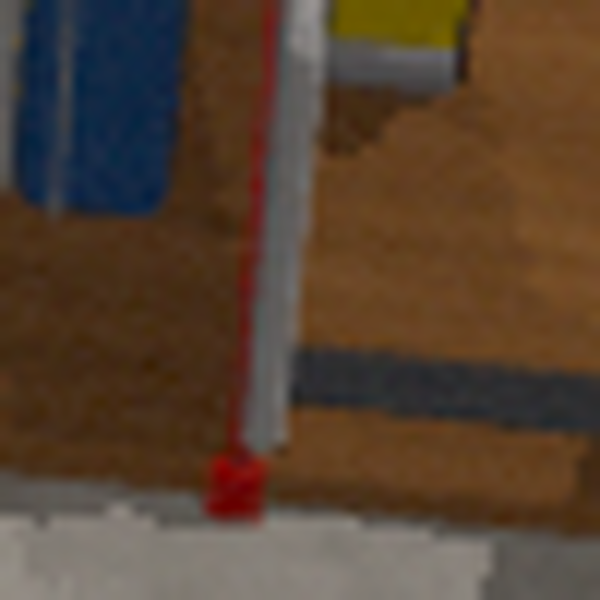

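View pics/w17.png

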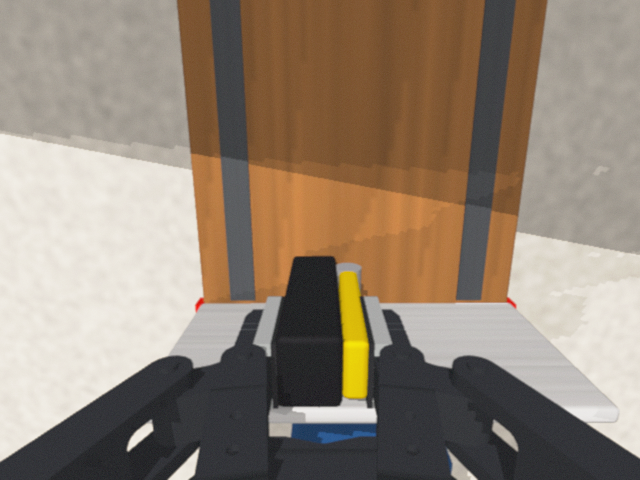

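{"op": "arm_command", "data": {
  "twist": [
    [0,0,0],
    [0,0,0],
    [0,0,0],
    [0,0,0],
    [0,0,0],
    [0,0,0],
    [0,0,0],
    [0,0,0]
  ],
  "xyz": [
    [-0.5,0,0],
    [-0.5,0,0],
    [-0.5,0,0],
    [-0.5,0,0],
    [-0.5,0,0],
    [-0.5,0,0],
    [-0.5,0,0],
    [-0.5,0,0]
  ],
  "fingers": [1,1,1,1,1,1,1,1]
}}

```text
time: 15.37
position: [552.4, 44.5, 63.7]
orientation: [[-0.188, 0.982, -0.001], [0.982, 0.188, 0.004], [0.004, -0.0, -1.0]]
contact_force: [4.2, 3.8, -6.6]
grip_width: 27.1
```

```bash
python3 - <<'E'
from h import *
s=manip.sense();print(loc(s['position']),RR.T@s['contact_force'][:2],s['contact_force'],s['grip_width'],s['time'])
b=manip.read_camera('scene');cv2.imwrite('pics/s18z.png',cv2.resize(b[215:320,325:425],None,fx=6,fy=5.7,interpolation=2))
E
```

```text
[-15.21932182 -59.65782765  63.7074059 ] [4.78678772 2.90083104] [ 4.15189398  3.75365605 -6.56896893] 27.082419537675555 15.3667
```

View pics/s18z.png

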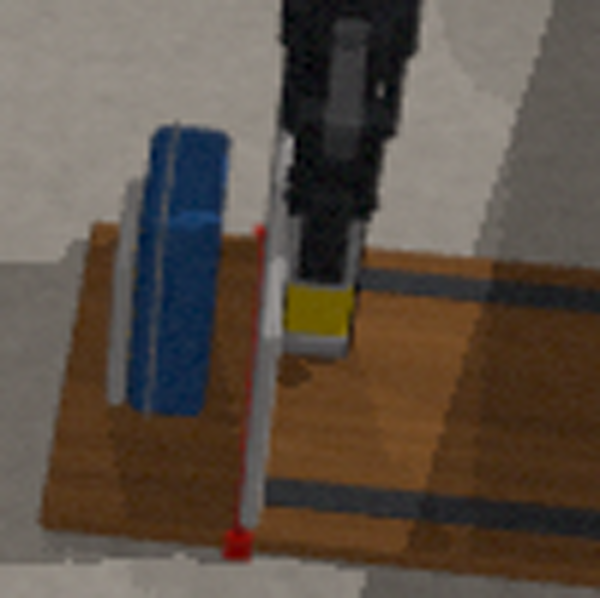

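Steady for 0.8 s: the tin is upright, the front face is on the line and the lever is shut. Handing in.

```bash
python3 -c "
from cell import manip
print(manip.hand_in())"
```

```text
the job is handed in; nothing more can be done
None
```

The job is done and handed in at about 15.4 s, well inside the 53 s limit.

- **Tin:** I gripped the large blue tin with the tool tilted and turned it 90° onto a small end in front of the fence. Then I let go of it. The last scene picture shows it upright and free.
- **Stop:** I pushed it to the red line from behind with the fingers open and the lever still open. The last pictures show its front face on the line, within about 1 mm.
- **Lever:** I squeezed it shut against the post at 50 N and was still squeezing at hand-in. The wrist picture shows it flat along the post.
- **Last hold:** The stop and tin stayed put over the final 0.8 s with about 3 N of spring force. In the pictures I took, the other things on the counter were not moved.

**Checks that disagreed:**
- The gripper opening read about 27 mm where 29 mm was expected for a shut lever. It also read about 0.5 mm low on the tin.
- Just before the final nudge, the cameras put the stop 1 to 2.5 mm short of the line. I went by the scene camera, which looks almost straight along the line.
- While the lever was closing, the upward force on the fingers briefly reached 14 N. I raised the tool a few millimetres to ease it.

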